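# Sort loose fittings into the carrying tray and hold it up level by its handle

## Task

Put the loose brass nipple and the two loose cable glands into the two-bay carrying tray, each into the bay that already holds one of its kind, lowering them in rather than dropping them, with the tray standing on the bench. Then swing the tray's folded handle upright and, by its black grip, lift the tray straight up without tipping it until its underside is about 12 cm above the bench; finish while still holding it there, level and steady. Leave the multimeter, the side cutters and the roll of tape where they are.

Things in the scene. Friction and masses are not known exactly. Their poses are not given: they have to be found in the camera images.
- tray: grey open tray, 136 (x) by 196 (y) mm, 3 mm walls, rim 50 mm high, inner floor 8 mm up, 0.45 to 0.6 kg, loose. Origin: centre of its underside, z up. A divider (49 mm high) at y = 0 makes two bays, 130 (x) by 93 (y) mm each. Ears in the middle of the end walls (y = +-98 mm) rise to 75 mm; the handle's pivot axis runs along tray y at x = 0, z = 60 mm.
- bay_left (a point): centre of the floor of the bay on the tray's +y side
- bay_right (a point): centre of the floor of the bay on the tray's -y side
- bail (a joint): swing of the tray's wire handle, rad: 0 = folded towards tray -x (bar 0.35 rad above the horizontal: 94 mm in front of and 34 mm above the pivot axis), 1.22 = upright, 2.44 = folded towards +x. Stiffish: about 1 N at the bar; stays where it is left. If it is not upright when lifted, the tray hangs tilted.
- sleeve: black grip sleeve on the handle's bar, 100 mm long, 17 mm diameter, along tray y; origin: its middle, 100 mm from the pivot axis (94 mm above the bench when folded, 160 mm upright). It spins freely on the bar (ignore its yaw), so a pinched sleeve need not turn with the handle, and the hanging tray can swing under it and settles.
- brass_nipple_a: brass hexagon nipple standing on end, 44 mm tall, about 90 g: threaded ends 20 mm across, hexagon collar 28 mm across at mid height (16 to 28 mm up). Origin: centre of its underside, z up. It can be pinched on the upper thread (top 14 mm), any yaw. This one stands loose on the bench.
- brass_nipple_b: brass hexagon nipple standing on end, 44 mm tall, about 90 g: threaded ends 20 mm across, hexagon collar 28 mm across at mid height (16 to 28 mm up). Origin: centre of its underside, z up. It can be pinched on the upper thread (top 14 mm), any yaw. This one already stands in one of the two bays, in the +x third of it (which bay differs); nipples belong there.
- gland_a: white plastic cable gland lying on its flats, 22 mm wide (x), 36 mm long (y), 22 mm high, about 12 g. Origin: centre of its underside, y along its length; pinch it across its 22 mm width (x). Loose on the bench.
- gland_b: white plastic cable gland lying on its flats, 22 mm wide (x), 36 mm long (y), 22 mm high, about 12 g. Origin: centre of its underside, y along its length; pinch it across its 22 mm width (x). Loose on the bench.
- gland_c: white plastic cable gland lying on its flats, 22 mm wide (x), 36 mm long (y), 22 mm high, about 12 g. Origin: centre of its underside, y along its length; pinch it across its 22 mm width (x). This one already lies in the other bay, in the +x third of it, its length roughly along the tray's y; glands belong there.
- multimeter: bystander: yellow and black multimeter on its back, 135 x 68 x 37 mm, loose; origin: centre of its underside. Leave it alone.
- side_cutters: bystander: red-handled side cutters lying flat, 52 x 118 x 11 mm, loose; origin: centre of the underside. Leave alone.
- tape_1: bystander: roll of black tape lying flat, 62 mm across, 19 mm high, loose; origin: centre of its underside. Leave alone.
Things that resemble listed ones, but are neither listed nor needed, are in the scene too. Leave any purple look-alike of the gland_b alone.

How it is judged (in metres and radians):
On the way, in this order (a step that is already met when the one before it is completed fails the run):
1. the loose nipple and both loose glands lie in the tray, each kind in the bay that already held one of it, let go, with the tray still standing on the bench ((((y of brass_nipple_a in the frame of tray between 0.002 and 0.095 m and x of brass_nipple_a in the frame of tray between -0.066 and 0.066 m and z of brass_nipple_a in the frame of tray between 0 and 0.045 m) and (y of brass_nipple_b in the frame of tray between 0.002 and 0.095 m and x of brass_nipple_b in the frame of tray between -0.066 and 0.066 m and z of brass_nipple_b in the frame of tray between 0 and 0.045 m) and (y of gland_a in the frame of tray between -0.095 and -0.002 m and x of gland_a in the frame of tray between -0.066 and 0.066 m and z of gland_a in the frame of tray between 0 and 0.045 m) and (y of gland_b in the frame of tray between -0.095 and -0.002 m and x of gland_b in the frame of tray between -0.066 and 0.066 m and z of gland_b in the frame of tray between 0 and 0.045 m) and (y of gland_c in the frame of tray between -0.095 and -0.002 m and x of gland_c in the frame of tray between -0.066 and 0.066 m and z of gland_c in the frame of tray between 0 and 0.045 m)) or ((y of brass_nipple_a in the frame of tray between -0.095 and -0.002 m and x of brass_nipple_a in the frame of tray between -0.066 and 0.066 m and z of brass_nipple_a in the frame of tray between 0 and 0.045 m) and (y of brass_nipple_b in the frame of tray between -0.095 and -0.002 m and x of brass_nipple_b in the frame of tray between -0.066 and 0.066 m and z of brass_nipple_b in the frame of tray between 0 and 0.045 m) and (y of gland_a in the frame of tray between 0.002 and 0.095 m and x of gland_a in the frame of tray between -0.066 and 0.066 m and z of gland_a in the frame of tray between 0 and 0.045 m) and (y of gland_b in the frame of tray between 0.002 and 0.095 m and x of gland_b in the frame of tray between -0.066 and 0.066 m and z of gland_b in the frame of tray between 0 and 0.045 m) and (y of gland_c in the frame of tray between 0.002 and 0.095 m and x of gland_c in the frame of tray between -0.066 and 0.066 m and z of gland_c in the frame of tray between 0 and 0.045 m))) and contact force between the fingers and brass_nipple_a below 0.2 N and contact force between the fingers and brass_nipple_b below 0.2 N and contact force between the fingers and gland_a below 0.2 N and contact force between the fingers and gland_b below 0.2 N and contact force between the fingers and gland_c below 0.2 N and height (world z) of tray below 0.012 m and angle between tray's own z axis and vertical below 0.06 rad), for 0.2 s.
2. the handle has been swung up to upright (within about 20 degrees) with the tray still on the bench (value of joint bail between 0.87 and 1.57 rad and height (world z) of tray below 0.03 m).
At the end, for the whole second after the job is handed in: Both nipples in one bay and all three glands in the other; the tray held by the handle's grip, underside 7 to 18 cm above the bench, within 20 cm of where it stood, tilted less than 7 degrees, slower than 0.03 m/s and 0.2 rad/s, carried by nothing else ((((y of brass_nipple_a in the frame of tray between 0.002 and 0.095 m and x of brass_nipple_a in the frame of tray between -0.066 and 0.066 m and z of brass_nipple_a in the frame of tray between 0 and 0.045 m) and (y of brass_nipple_b in the frame of tray between 0.002 and 0.095 m and x of brass_nipple_b in the frame of tray between -0.066 and 0.066 m and z of brass_nipple_b in the frame of tray between 0 and 0.045 m) and (y of gland_a in the frame of tray between -0.095 and -0.002 m and x of gland_a in the frame of tray between -0.066 and 0.066 m and z of gland_a in the frame of tray between 0 and 0.045 m) and (y of gland_b in the frame of tray between -0.095 and -0.002 m and x of gland_b in the frame of tray between -0.066 and 0.066 m and z of gland_b in the frame of tray between 0 and 0.045 m) and (y of gland_c in the frame of tray between -0.095 and -0.002 m and x of gland_c in the frame of tray between -0.066 and 0.066 m and z of gland_c in the frame of tray between 0 and 0.045 m)) or ((y of brass_nipple_a in the frame of tray between -0.095 and -0.002 m and x of brass_nipple_a in the frame of tray between -0.066 and 0.066 m and z of brass_nipple_a in the frame of tray between 0 and 0.045 m) and (y of brass_nipple_b in the frame of tray between -0.095 and -0.002 m and x of brass_nipple_b in the frame of tray between -0.066 and 0.066 m and z of brass_nipple_b in the frame of tray between 0 and 0.045 m) and (y of gland_a in the frame of tray between 0.002 and 0.095 m and x of gland_a in the frame of tray between -0.066 and 0.066 m and z of gland_a in the frame of tray between 0 and 0.045 m) and (y of gland_b in the frame of tray between 0.002 and 0.095 m and x of gland_b in the frame of tray between -0.066 and 0.066 m and z of gland_b in the frame of tray between 0 and 0.045 m) and (y of gland_c in the frame of tray between 0.002 and 0.095 m and x of gland_c in the frame of tray between -0.066 and 0.066 m and z of gland_c in the frame of tray between 0 and 0.045 m))) and height (world z) of tray between 0.07 and 0.18 m and distance of tray from where it was at the start of the episode below 0.2 m and angle between tray's own z axis and vertical below 0.12 rad and linear speed of tray below 0.03 m/s and angular speed of tray below 0.2 rad/s and contact force between the fingers and sleeve above 4 N and contact force between tray and multimeter below 0.2 N and contact force between tray and side_cutters below 0.2 N and contact force between tray and tape_1 below 0.2 N); the arm keeps its last pose, push and grip.
It fails at once if the tray is tipped by more than 20 degrees (angle between tray's own z axis and vertical above 0.35 rad).
It fails at once if the multimeter is shifted by more than 20 mm (distance of multimeter from where it was at the start of the episode above 0.02 m).
It fails at once if the side cutters is shifted by more than 20 mm (distance of side_cutters from where it was at the start of the episode above 0.02 m).
It fails at once if the roll of tape is shifted by more than 20 mm (distance of tape_1 from where it was at the start of the episode above 0.02 m).
It fails at once if a fitting is let fall from more than 10 cm above the bench ((height (world z) of brass_nipple_a above 0.1 m and contact force between the fingers and brass_nipple_a below 0.05 N and height (world z) of tray below 0.02 m) or (height (world z) of brass_nipple_b above 0.1 m and contact force between the fingers and brass_nipple_b below 0.05 N and height (world z) of tray below 0.02 m) or (height (world z) of gland_a above 0.1 m and contact force between the fingers and gland_a below 0.05 N and height (world z) of tray below 0.02 m) or (height (world z) of gland_b above 0.1 m and contact force between the fingers and gland_b below 0.05 N and height (world z) of tray below 0.02 m) or (height (world z) of gland_c above 0.1 m and contact force between the fingers and gland_c below 0.05 N and height (world z) of tray below 0.02 m)).
It also fails if it takes over 72 s, if anything falls off the work surface, if the arm or the gripper's body presses on something with over 40 N, if the wrist force passes 120 N, or if a joint passes its speed limit or range.

## Robot

A 6-joint arm with a two-finger parallel gripper is mounted at the origin on a cart in front of the work surface, level with it; the furniture and walls round the work are solid. World frame = base frame: x ahead of the robot, y to its left, z up, the work surface at z = 0. Lengths are in mm, angles in rad, forces in N, time in s.
With the tool pointing down it reaches from about 300 to 775 mm from the base axis. Payload 14.6 kg.
Tool frame: the origin (TCP) lies midway between the tips of the shut fingers; the grasp point (between the pads) lies behind it (manip.grip_depth is the z of the grasp point in the tool frame, in mm); z points along the fingers, y is the line along which they close (so a half turn about z gives the same grasp; the last joint's range is limited). The gripper opens to 94 mm and grips with 3 to 60 N. Pads are 16 mm wide; open, the fingers measure 119 mm over their backs; the gripper's body (75 mm by 177 mm) begins 78 mm behind the grasp point.
Start: joints at [1.252, 0.3, 1.521, -0, 1.321, -0.067], TCP at [137.029, 532.646, 205.446] pointing down, gripper open.
Joint ranges: [-3.03, 3.03], [-0.79, 2.21], [0.23, 2.52], [-1.04, 4.18], [0, 3.07], [-2.55, 2.55]. Speed limits (rad/s): [2.22, 2.22, 2.57, 3.14, 3.14, 3.14].

## Interface

Orientations are given as [roll, pitch, yaw] about the fixed x, y, z axes, in that order (R = Rz(yaw) Ry(pitch) Rx(roll)).
In Python, from cell import manip gives the robot as it stands.
- The arm moves only by the tool drive_effector, called after "Call:" as name(argument=value, ...) on one line, values as JSON. Schema: {"type":"object","properties":{"steps":{"type":"object","properties":{"tx":{"type":"array","items":{"type":"number"},"minItems":1,"maxItems":5},"ty":{"type":"array","items":{"type":"number"},"minItems":1,"maxItems":5},"tz":{"type":"array","items":{"type":"number"},"minItems":1,"maxItems":5},"rx":{"type":"array","items":{"type":"number"},"minItems":1,"maxItems":5},"ry":{"type":"array","items":{"type":"number"},"minItems":1,"maxItems":5},"rz":{"type":"array","items":{"type":"number"},"minItems":1,"maxItems":5}},"additionalProperties":false,"required":["tx","ty","tz","rx","ry","rz"]},"aperture":{"type":"number"},"squeeze":{"type":"number"},"only":{"type":"string"},"quiet":{"type":"boolean"},"lines":{"type":"string"}},"required":["steps"],"additionalProperties":false}. steps is an object with one list for each field, all of the same length, 1 to 5, a row being the entries at one place: tx, ty, tz (the shift in normalised numbers (1 is 500 mm)), rx, ry, rz (a rotation vector in a scale on which 1.0 is pi rad); each row is the pose to reach, as a shift and turn from the pose commanded when the call began, along the tool's axes at that moment; what a row does not reach only later rows make up. A row lasts 1/10 s, in which the tool goes at most 50 mm and 0.15 rad, less where a joint would pass 70% of its speed; a pose out of reach is approached as far as the arm can. aperture is the finger opening in mm, set as the call begins (left out keeps the last). The fingers move at their own pace and stop on an object; squeeze is the grip in N (left out, the last holds). Time passes only in rows, so rows that do not move let the fingers close. The tool returns the time, the measured TCP pose, the force, the opening and the grip force at its end. only (a regular expression) keeps the lines of the reply that match it, lines (a string "A,B") keeps lines A to B, and quiet returns only ok. Input that does not fit is refused with a message, and nothing moves.
- manip.read_state(): the state, without advancing time (a new reading comes with each control period).
- manip.camera(name): name is "scene" or "side" or "wrist"; returns (picture, depth): 480x640x3 uint8, red, green, blue; 480x640 float32, mm along the optical axis (not along the pixel's ray), 0 where there is no reading.
- manip.camera_info(name): a dict with "K" (3x3 intrinsics, pixels), "rvec" (rotation vector, rad) and "tvec" (3), from world to camera coordinates, as OpenCV has them; the wrist camera has in their place "mount" (4x4, takes a point from camera to tool coordinates, whose origin is the TCP and whose axes are the flange's). Camera axes: x right, y down, z forward; pixel columns grow to the right and rows downward; lengths in mm; the calibration is good to about 2 mm. A picture is of the moment at which its call begins: read the wrist's pose just before it. camera_info takes no time and is no camera call.
- manip.sign_off(): hands the job in; it is judged then, once.
The state is a dict: "clock": time; "joints": joint angles; "qd": joint speeds; "effort": joint torques, N m; "eef_pos": TCP position; "eef_rot": TCP orientation; "wrist_force": force on the tool from outside, world axes, zero at the start; "moment": the same for the moment, N m; "finger_gap": finger opening in mm; "finger_force": force on a finger pad.
Only numpy, scipy, OpenCV 4.12 (cv2) and the standard library are available. Lean on these libraries where they do the work, as an engineer would, in place of code of your own. Each camera call takes 0.05 s, during which the arm holds its last target. There are 200 camera calls.

## Working session

There is one attempt and no reset: what is moved stays moved. The work goes in short steps, Python scripts to look and compute and a tool call to move; the robot and the scene stay as the last step left them, time stands still between calls to the robot, and variables do not carry over. Pictures are saved under pics/ and viewed, at most 10 in all, crops included, and the job is handed in when it is done.

```bash
ls; mkdir -p pics; cat > h.py <<'E'
import numpy as np, cv2
from scipy.spatial.transform import Rotation as R
from cell import manip
def cam(name):
    s=manip.read_state(); i=manip.camera_info(name); K=np.array(i["K"],float)
    im,d=manip.camera(name)
    if name=="wrist":
        T=np.eye(4);T[:3,:3]=R.from_euler('xyz',s["eef_rot"]).as_matrix();T[:3,3]=s["eef_pos"]
        T=T@np.array(i["mount"])
    else:
        W=np.eye(4);W[:3,:3]=cv2.Rodrigues(np.array(i["rvec"],float))[0];W[:3,3]=np.ravel(i["tvec"]);T=np.linalg.inv(W)
    return im,d,K,T
def save(n,im,s=1): cv2.imwrite("pics/"+n,cv2.resize(im[:,:,::-1],None,fx=s,fy=s,interpolation=cv2.INTER_CUBIC))
def pt(K,T,d,u,v):
    z=d[int(v),int(u)]; p=np.linalg.inv(K)@[u,v,1]*z
    return (T@np.r_[p,1])[:3].round(1)
def cloud(K,T,d):
    v,u=np.mgrid[:480,:640]; p=(np.linalg.inv(K)@np.stack([u.ravel(),v.ravel(),np.ones(u.size)]))*d.ravel()
    return (T[:3,:3]@p+T[:3,3:]).T.reshape(480,640,3)
def tri(a,b): # a,b=(K,T,u,v): closest point of 2 rays
    A=[];c=[]
    o=[x[1][:3,3] for x in (a,b)]; r=[x[1][:3,:3]@np.linalg.inv(x[0])@[x[2],x[3],1] for x in (a,b)]
    t=np.linalg.lstsq(np.stack([r[0],-r[1]],1),o[1]-o[0],rcond=None)[0]
    p,q=o[0]+t[0]*r[0],o[1]+t[1]*r[1]; return ((p+q)/2).round(1),np.linalg.norm(p-q).round(1)
E
python3 - <<'E'
from h import *
print(manip.read_state(), manip.grip_depth)
for n in("scene","side","wrist"):
    im,d,K,T=cam(n); save(n+"0.png",im); np.savez(n+"0.npz",im=im,d=d,K=K,T=T); print(n,K.round(1).tolist(),T.round(3).tolist())
E
```

```text
pics
{'clock': 0.0, 'joints': array([ 1.25239362e+00,  3.00460477e-01,  1.52156720e+00, -2.58471268e-05,
        1.32075135e+00, -6.66545841e-02]), 'qd': array([ 5.54213655e-04, -3.04994671e-04, -5.65127378e-05, -1.83724029e-03,
       -1.31278523e-03,  8.95026182e-04]), 'effort': array([-1.27234311e-03, -5.31802154e+01, -3.52727008e+01,  7.08389143e-02,
        2.42983026e-02, -7.53732411e-05]), 'eef_pos': array([136.95686788, 532.39483645, 204.89804427]), 'eef_rot': array([-3.14040724e+00, -5.40387040e-05,  2.88985090e+00]), 'wrist_force': array([ 0.78544632, -0.67153719, -0.79472705]), 'moment': array([-0.01130032,  0.0659193 , -0.00798223]), 'finger_force': 0.0, 'finger_gap': 93.90022075591277} -18.8
scene [[606.4, 0.0, 324.0], [0.0, 606.4, 243.4], [0.0, 0.0, 1.0]] [[0.701, -0.471, 0.535, -145.953], [-0.713, -0.465, 0.525, -657.978], [0.002, -0.75, -0.662, 889.419], [0.0, 0.0, 0.0, 1.0]]
side [[440.7, 0.0, 321.9], [0.0, 440.7, 233.3], [0.0, 0.0, 1.0]] [[0.997, 0.046, -0.061, 558.473], [0.075, -0.421, 0.904, -869.222], [0.016, -0.906, -0.423, 472.857], [0.0, 0.0, 0.0, 1.0]]
wrist [[421.8, 0.0, 325.7], [0.0, 421.8, 237.2], [0.0, 0.0, 1.0]] [[0.249, 0.941, 0.23, 69.077], [0.969, -0.241, -0.06, 549.957], [-0.001, 0.238, -0.971, 384.251], [0.0, 0.0, 0.0, 1.0]]
```

View pics/scene0.png

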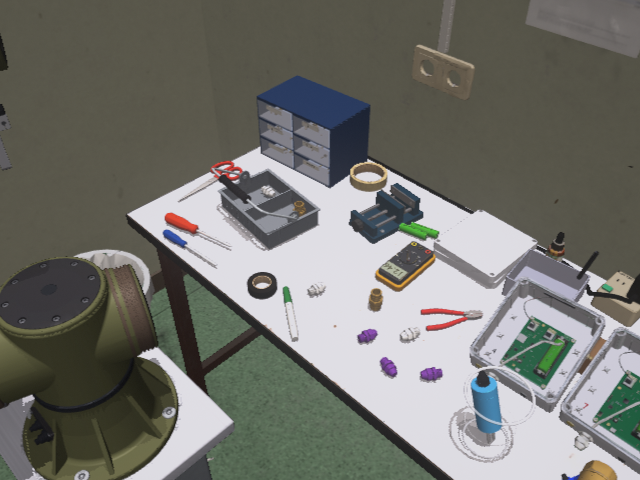

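View pics/side0.png

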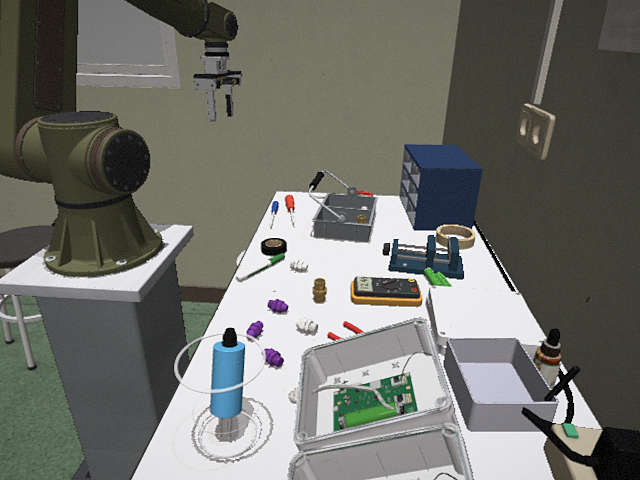

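Scene: tray centred near (268,208) with the black sleeve at (234,187), gland_c at (268,190) and nipple_b at (299,208). The loose nipple is at (376,299). White gland candidates are (317,289), (410,334) and (583,440); the purple ones are decoys. Next I measure these in both views and enlarge the candidates.

```bash
python3 - <<'E'
from h import *
L={}
for n in("scene","side"):
    f=np.load(n+"0.npz"); L[n]=f
S=L["scene"];s=L["side"]
a=cv2.resize(S["im"][170:260,200:330],None,fx=3,fy=3,interpolation=cv2.INTER_CUBIC)
b=cv2.resize(S["im"][270:350,295:425],None,fx=3,fy=3,interpolation=cv2.INTER_CUBIC)
c=cv2.resize(S["im"][400:470,540:640],None,fx=3.9,fy=3.9,interpolation=cv2.INTER_CUBIC)
e=cv2.resize(s["im"][160:290,240:400],None,fx=2.4,fy=2.4,interpolation=cv2.INTER_CUBIC)
o=np.zeros((600,800,3),np.uint8)
for im,x,y in((a,0,0),(b,0,275),(c,400,0),(e,400,285)): 
    im=im[:600-y,:800-x]; o[y:y+im.shape[0],x:x+im.shape[1]]=im
save("crop1.png",o)
for nm,p,q in(("gl1",(317,289),(299,266)),("gl2",(410,334),(307,327)),("nip",(376,293),(320,284)),("nipb",(299,205),(362,215)),("gc",(268,190),(0,0)),("gl3",(583,440),(293,396)),("tape",(262,285),(273,246))):
    print(nm,pt(S["K"],S["T"],S["d"],*p),pt(s["K"],s["T"],s["d"],*q),tri((S["K"],S["T"],*p),(s["K"],s["T"],*q)))
C=cloud(S["K"],S["T"],S["d"])
for nm,(u,v) in dict(slL=(222,178),slR=(248,198),c1=(268,171),c2=(318,208),c3=(270,244),c4=(221,205),divL=(250,222),ear=(245,178)).items(): print(nm,C[v,u].round(0))
E
```

```text
gl1 [449.9 -54.2  18.7] [456.3 -58.1  14.5] (array([455.5, -48.4,   9.6]), np.float64(1.2))
gl2 [ 489.4 -259.    18.2] [ 495.6 -268.3   16.9] (array([ 495. , -255.7,    8.7]), np.float64(2.6))
nip [ 514.7 -152.8   31.4] [ 509.4 -170.1   41.9] (array([ 509.5, -156.8,   35.5]), np.float64(3.7))
nipb [593.3 147.2  41.8] [590.5 199.6  30.8] (array([587.1, 139.6,  53. ]), np.float64(5.8))
gc [592.2 253.2  29.6] [-154.6   70.4  512.4] (array([ 142.5, -294.8,  517.5]), np.float64(52.3))
gl3 [ 501.7 -591.9   30.8] [ 493.9 -430.6   25.6] (array([ 482.6, -569.1,  115.8]), np.float64(90.6))
tape [391.8  48.1  -0.8] [3.799e+02 5.710e+01 2.000e-01] (array([384.1,  38.1,  10.7]), np.float64(1.6))
slL [469. 255. 125.]
slR [467. 167. 119.]
c1 [629. 293.  47.]
c2 [608. 101.  50.]
c3 [474. 114.  19.]
c4 [499. 320.  -1.]
divL [480. 186.  36.]
ear [563. 299.  56.]
```

View pics/crop1.png

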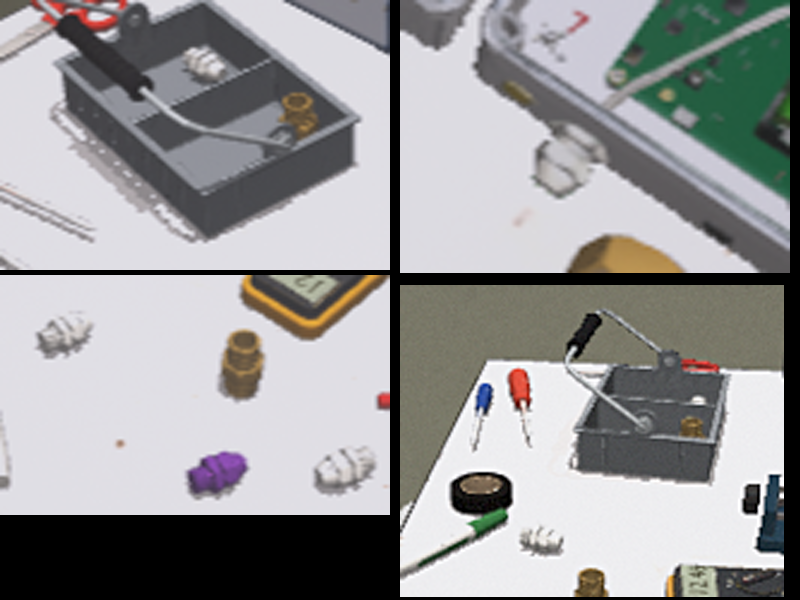

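The crop shows the gland at scene (317,289) and the one at (410,334) lying free on the bench. Both are white with measured heights of 18 mm or so, so they are gland_a and gland_b. The one at (583,440) is screwed into the enclosure wall, and the purple ones are look-alikes, so I leave those. In the tray, the gland is in the +y bay and the nipple in the -y bay. Next I move the wrist camera over the tray.

The rows are not in the units I measure in: shifts go in shares of 500 mm and turns go in shares of pi rad. I convert before sending: -180 mm / 500 = -0.36, -100 mm / 500 = -0.2.

Call:
drive_effector(steps={"tx": [-0.09, -0.18, -0.27, -0.36], "ty": [-0.05, -0.1, -0.15, -0.2], "tz": [0, 0, 0, 0], "rx": [0, 0, 0, 0], "ry": [0, 0, 0, 0], "rz": [0, 0, 0, 0]}, aperture=94, squeeze=5)

```text
clock: 0.55
eef_pos: [283.1, 393.5, 205.4]
eef_rot: [-3.142, 0.0, 2.89]
wrist_force: [0.1, 1.0, 0.5]
finger_gap: 94.3
finger_force: 0.0
```

Call:
drive_effector(steps={"tx": [-0.09, -0.18, -0.27, -0.36], "ty": [-0.05, -0.1, -0.15, -0.2], "tz": [0, 0, 0, 0], "rx": [0, 0, 0, 0], "ry": [0, 0, 0, 0], "rz": [0, 0, 0, 0]})

```text
clock: 0.95
eef_pos: [428.4, 255.7, 205.5]
eef_rot: [3.142, 0.0, 2.89]
wrist_force: [0.5, 0.6, -0.7]
finger_gap: 94.0
finger_force: 0.0
```

Call:
drive_effector(steps={"tx": [-0.08, -0.16, -0.232, -0.232], "ty": [-0.05, -0.1, -0.144, -0.144], "tz": [0, 0, 0, 0], "rx": [0, 0, 0, 0], "ry": [0, 0, 0, 0], "rz": [0, 0, 0, 0]})

```text
clock: 1.35
eef_pos: [523.9, 155.4, 204.8]
eef_rot: [-3.141, -0.0, 2.886]
wrist_force: [-0.4, 0.2, -1.0]
finger_gap: 94.3
finger_force: 0.0
```

```bash
python3 - <<'E'
from h import *
im,d,K,T=cam("wrist"); save("wt.png",im); np.savez("wt.npz",im=im,d=d,K=K,T=T)
E
```

```text
(no output)
```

View pics/wt.png

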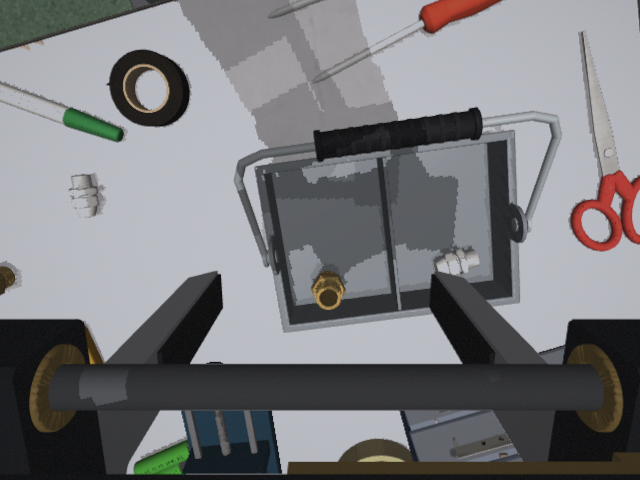

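Wrist view: sleeve from (318,146) to (480,124), tray rim corners (258,168), (514,131), (519,302) and (286,331). Nipple_b is at (328,290), gland_c at (458,262) and a loose gland at (84,195).

```bash
python3 - <<'E'
from h import *
f=np.load("wt.npz");K,T,d=f["K"],f["T"],f["d"]; C=cloud(K,T,d)
def at(u,v,r=3):
    w=C[v-r:v+r+1,u-r:u+r+1].reshape(-1,3); return w[w[:,2].argmax()].round(1), np.median(w,0).round(1)
for n,(u,v) in dict(sA=(322,145),sM=(400,135),sB=(476,125),c1=(258,168),c2=(514,131),c3=(519,302),c4=(286,331),div=(380,160),div2=(397,305),gc=(458,262),nb=(328,285),gl1=(84,195),ear=(518,222),ear2=(275,255)).items(): print(n,*at(u,v))
# sleeve: dark pixels with z 95..140 
m=(C[...,2]>85)&(C[...,2]<150)&(np.arange(480)[:,None]<200)
P=C[m]; P=P[(P[:,0]<560)]; print("bar",len(P),P.mean(0).round(1),P.min(0).round(1),P.max(0).round(1))
im=f["im"].astype(int); q=C[m&(im.sum(2)<120)]; print("sleeve",len(q),np.median(q,0).round(1),np.percentile(q,[2,98],axis=0).round(1).tolist())
# tray rim fit
m=(abs(C[...,2]-50)<4)&(C[...,0]>440)&(C[...,0]<660)&(C[...,1]>80)&(C[...,1]<330); m[330:]=False
print("rim",m.sum(),cv2.minAreaRect(C[m][:,:2].astype(np.float32)))
# gland1
m=(C[...,2]>5)&(C[...,2]<30)&(abs(C[...,0]-455)<35)&(abs(C[...,1]+50)<35); g=C[m]; t=g[g[:,2]>14]
print("gl1",len(g),g[:,2].max().round(1),cv2.minAreaRect(g[:,:2].astype(np.float32)),cv2.minAreaRect(t[:,:2].astype(np.float32)))
# gland_c
m=(C[...,2]>18)&(C[...,2]<36)&(abs(C[...,0]-592)<30)&(abs(C[...,1]-253)<30); g=C[m]; print("gc",len(g),np.median(g,0).round(1),cv2.minAreaRect(g[:,:2].astype(np.float32)))
S=np.load("scene0.npz");print("tri sleeve ends",tri((S["K"],S["T"],222,179),(K,T,480,124)),tri((S["K"],S["T"],248,199),(K,T,318,146)),"gl1",tri((S["K"],S["T"],317,289),(K,T,84,195)))
E
```

```text
sA [462.7 167.  128.4] [461.6 169.1 125.8]
sM [465.6 214.5 126.9] [467.7 215.6 125.6]
sB [472.6 261.3 128.1] [473.3 260.  126.2]
c1 [469.7 114.5  51.7] [467.6 114.2  49.9]
c2 [490.8 312.4  51.7] [493.1 333.2   0.7]
c3 [627.5 294.7  50.7] [6.570e+02 3.134e+02 6.000e-01]
c4 [606.2  98.3  51.5] [606.7  96.8  49.8]
div [483.  207.7  50.9] [487.  210.1  43.1]
div2 [456.1 173.1 384.1] [610.3 195.9  47.5]
gc [590.8 259.7  31.2] [591.2 258.1  28.6]
nb [576.  142.6  52.6] [576.  143.5  49.3]
gl1 [456.1 173.1 384.1] [452.8 -42.9  20.1]
ear [557.3 298.   73.8] [556.5 299.1  66.4]
ear2 [534.6 109.9  75. ] [535.4 110.5  64.9]
bar 7117 [470.8 218.6 120.3] [452.  105.4  85. ] [530.8 317.1 128.4]
sleeve 4368 [467.  215.4 124.5] [[456.0, 166.8, 120.1], [478.1, 261.4, 127.0]]
rim 6792 ((548.96435546875, 204.457763671875), (204.28160095214844, 144.2783660888672), 83.25934600830078)
gl1 970 24.4 ((453.6378173828125, -47.161346435546875), (22.677043914794922, 36.86543655395508), 77.60289764404297) ((453.4043273925781, -47.00811004638672), (21.595842361450195, 37.401615142822266), 83.13725280761719)
gc 873 [592.4 257.   26.3] ((600.619873046875, 250.3476104736328), (51.218265533447266, 38.58468246459961), 84.19806671142578)
tri sleeve ends (array([474.8, 265.9, 114.6]), np.float64(1.5)) (array([463.3, 165.4, 119.2]), np.float64(3.9)) gl1 (array([453.6, -48.9,  11.6]), np.float64(2.3))
```

To row units: -240 mm / 500 = -0.48, -192 mm / 500 = -0.384, -0.12 rad / 3.1416 = -0.0382.

Call:
drive_effector(steps={"tx": [-0.012, -0.026, -0.04, -0.052, -0.066], "ty": [-0.096, -0.192, -0.288, -0.384, -0.48], "tz": [0, 0, 0, 0, 0], "rx": [0, 0, 0, 0, 0], "ry": [0, 0, 0, 0, 0], "rz": [-0.0095, -0.0191, -0.0286, -0.0382, -0.0382]})

```text
clock: 1.9
eef_pos: [493.0, -82.4, 205.6]
eef_rot: [3.141, 0.0, 3.012]
wrist_force: [0.6, 0.6, -0.3]
finger_gap: 93.7
finger_force: 0.0
```

Call:
drive_effector(steps={"tx": [-0.01, -0.01, -0.01], "ty": [-0.088, -0.088, -0.088], "tz": [0, 0, 0], "rx": [0, 0, 0], "ry": [0, 0, 0], "rz": [0, 0, 0]})

```text
clock: 2.2
eef_pos: [492.7, -125.7, 205.3]
eef_rot: [3.141, -0.0, 3.009]
wrist_force: [-0.9, 0.8, 0.3]
finger_gap: 93.9
finger_force: 0.0
```

```bash
python3 - <<'E'
from h import *
im,d,K,T=cam("wrist"); save("wg.png",im); np.savez("wg.npz",im=im,d=d,K=K,T=T)
E
```

```text
(no output)
```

View pics/wg.png

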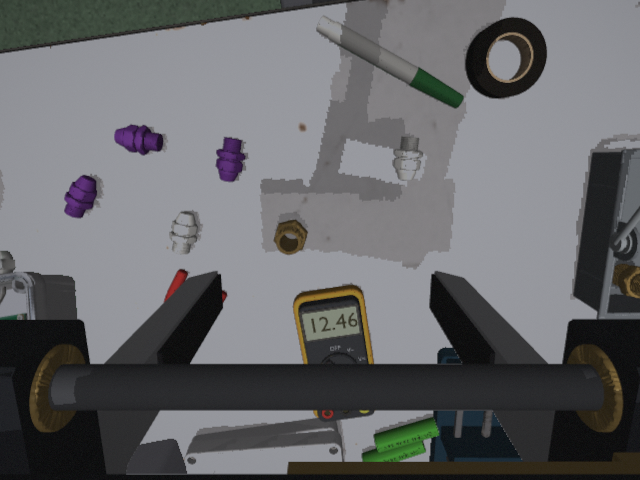

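Wrist view: gland 1 at (407,158), gland 2 at (184,232) and the nipple at (290,237). The multimeter starts at (330,290) and a cutters handle is at (178,283).

```bash
cat >> h.py <<'E'
def seg(C,x,y,z0,z1,r=32):
    m=(C[...,2]>z0)&(C[...,2]<z1)&(np.hypot(C[...,0]-x,C[...,1]-y)<r); g=C[m]
    c=g[:,:2].mean(0); w,V=np.linalg.eigh(np.cov((g[:,:2]-c).T)); a=np.arctan2(V[1,1],V[0,1])
    return len(g),np.percentile(g[:,2],98).round(1),c.round(1),a.round(3),cv2.minAreaRect(g[:,:2].astype(np.float32))
def go(x,y,z,yaw,s=None):
    s=s or manip.read_state(); M=R.from_euler('xyz',s["eef_rot"]); t=R.from_euler('xyz',[np.pi,0,yaw])
    return "tool delta",(M.inv().apply(np.array([x,y,z])-s["eef_pos"])).round(1),(M.inv()*t).as_rotvec().round(3)
E
python3 - <<'E'
from h import *
f=np.load("wg.npz");K,T,d=f["K"],f["T"],f["d"]; C=cloud(K,T,d); S=np.load("scene0.npz")
for n,x,y,a,b in(("gl1",453.5,-47,8,30),("gl2",495,-256,8,30),("nip",510,-157,30,55)): print(n,seg(C,x,y,a,b))
for n,p,q in(("gl1",(317,289),(407,158)),("gl2",(410,334),(184,232)),("nip",(376,292),(290,232))): print(n,C[q[1],q[0]].round(1),tri((S["K"],S["T"],*p),(K,T,*q)))
E
```

```text
gl1 (936, np.float64(22.9), array([452.6, -50. ]), np.float64(2.932), ((453.24822998046875, -49.11920928955078), (25.32707977294922, 36.774696350097656), 76.4937973022461))
gl2 (901, np.float64(23.2), array([ 491.4, -254. ]), np.float64(2.788), ((492.1369323730469, -255.82237243652344), (25.33406639099121, 37.745361328125), 68.12047576904297))
nip (404, np.float64(45.2), array([ 505.5, -158.8]), np.float64(2.678), ((505.839111328125, -158.89825439453125), (21.193315505981445, 21.444562911987305), 83.79527282714844))
gl1 [452.  -50.5  19.9] (array([453. , -49.9,  13.5]), np.float64(1.6))
gl2 [ 490.2 -251.8   21.1] (array([ 492.7, -255.8,   12.1]), np.float64(2.1))
nip [ 497.6 -156.2   43.5] (array([ 500.3, -158.5,   47.3]), np.float64(8.6))
```

To row units: 130 mm / 500 = 0.26, 100 mm / 500 = 0.2, 0.06 rad / 3.1416 = 0.0191.

Call:
drive_effector(steps={"tx": [0.03, 0.06, 0.09, 0.098, 0.098], "ty": [0.044, 0.09, 0.13, 0.142, 0.142], "tz": [0.06, 0.13, 0.2, 0.26, 0.26], "rx": [0, 0, 0, 0, 0], "ry": [0, 0, 0, 0, 0], "rz": [0.0064, 0.0127, 0.0191, 0.0191, 0.0191]}, aperture=46)

```text
clock: 2.75
eef_pos: [451.5, -46.7, 72.8]
eef_rot: [3.141, -0.006, 2.953]
wrist_force: [-0.1, 0.7, -0.1]
finger_gap: 57.2
finger_force: 0.0
```

```bash
python3 -c "from h import *;print(*go(453.4,-49,4,2.95))"
```

```text
tool delta [-2.7 -1.9 68.8] [ 0.    -0.006  0.003]
```

To row units: 71 mm / 500 = 0.142, 55 mm / 500 = 0.11.

Call:
drive_effector(steps={"tx": [-0.002, -0.002, -0.002, -0.002], "ty": [-0.004, -0.004, -0.004, -0.004], "tz": [0.06, 0.11, 0.142, 0.142], "rx": [0, 0, 0, 0], "ry": [0, 0, 0, 0], "rz": [0, 0, 0, 0]})

```text
clock: 3.15
eef_pos: [454.4, -51.0, 4.3]
eef_rot: [3.142, -0.002, 2.951]
wrist_force: [0.1, 0.7, 0.7]
finger_gap: 46.2
finger_force: 0.0
```

Call:
drive_effector(steps={"tx": [0, 0, 0, 0, 0], "ty": [0, 0, 0, 0, 0], "tz": [0, 0, 0, 0, 0], "rx": [0, 0, 0, 0, 0], "ry": [0, 0, 0, 0, 0], "rz": [0, 0, 0, 0, 0]}, aperture=10, squeeze=6)

```text
clock: 3.65
eef_pos: [455.0, -51.5, 5.4]
eef_rot: [3.142, 0.001, 2.95]
wrist_force: [-0.9, 0.9, 9.1]
finger_gap: 22.4
finger_force: 6.0
```

To row units: -145 mm / 500 = -0.29, -95 mm / 500 = -0.19.

Call:
drive_effector(steps={"tx": [0, 0, 0, 0], "ty": [0, 0, 0, 0], "tz": [-0.03, -0.1, -0.19, -0.29], "rx": [0, 0, 0, 0], "ry": [0, 0, 0, 0], "rz": [0, 0, 0, 0]})

```text
clock: 4.05
eef_pos: [453.6, -51.4, 150.9]
eef_rot: [-3.142, -0.001, 2.95]
wrist_force: [1.1, 0.3, 0.0]
finger_gap: 21.9
finger_force: 6.0
```

Call:
drive_effector(steps={"tx": [-0.016, -0.032, -0.048, -0.064, -0.08], "ty": [0.09, 0.19, 0.286, 0.382, 0.476], "tz": [0, 0, 0, 0, 0], "rx": [0, 0, 0, 0, 0], "ry": [0, 0, 0, 0, 0], "rz": [-0.0064, -0.0127, -0.0191, -0.0236, -0.0236]})

```text
clock: 4.55
eef_pos: [539.3, 176.6, 149.9]
eef_rot: [3.141, 0.001, 3.024]
wrist_force: [1.1, -1.1, 0.6]
finger_gap: 22.2
finger_force: 6.0
```

Call:
drive_effector(steps={"tx": [-0.01, -0.01, -0.01], "ty": [0.07, 0.12, 0.12], "tz": [0, 0, 0], "rx": [0, 0, 0], "ry": [0, 0, 0], "rz": [0, 0, 0]})

```text
clock: 4.85
eef_pos: [550.8, 236.1, 149.3]
eef_rot: [3.141, -0.0, 3.027]
wrist_force: [1.2, -1.2, -0.7]
finger_gap: 22.1
finger_force: 6.0
```

```bash
python3 -c "from h import *;print(*go(560.3,232.4,12,3.024))"
```

```text
tool delta [ -9.9  -2.6 137.3] [ 0.    -0.     0.003]
```

To row units: 125 mm / 500 = 0.25, 115 mm / 500 = 0.23.

Call:
drive_effector(steps={"tx": [-0.02, -0.02, -0.02, -0.02, -0.02], "ty": [-0.006, -0.006, -0.006, -0.006, -0.006], "tz": [0.04, 0.11, 0.18, 0.23, 0.25], "rx": [0, 0, 0, 0, 0], "ry": [0, 0, 0, 0, 0], "rz": [0, 0, 0, 0, 0]})

```text
clock: 5.35
eef_pos: [559.7, 228.3, 22.5]
eef_rot: [-3.14, -0.003, 3.023]
wrist_force: [-0.2, 0.7, 0.1]
finger_gap: 22.4
finger_force: 6.0
```

Call:
drive_effector(steps={"tx": [0, 0, 0], "ty": [0, 0, 0], "tz": [0.01, 0.02, 0.02], "rx": [0, 0, 0], "ry": [0, 0, 0], "rz": [0, 0, 0]})

```text
clock: 5.65
eef_pos: [560.8, 229.3, 15.0]
eef_rot: [3.141, 0.001, 3.024]
wrist_force: [-0.5, 0.5, -0.5]
finger_gap: 22.1
finger_force: 6.0
```

To row units: 4 mm / 500 = 0.008, 3 mm / 500 = 0.006.

Call:
drive_effector(steps={"tx": [0, 0, 0], "ty": [0.006, 0.008, 0.008], "tz": [0.002, 0.004, 0.004], "rx": [0, 0, 0], "ry": [0, 0, 0], "rz": [0, 0, 0]})

```text
clock: 5.95
eef_pos: [561.5, 233.7, 13.2]
eef_rot: [3.141, 0.001, 3.024]
wrist_force: [-1.1, 0.1, 3.4]
finger_gap: 21.9
finger_force: 6.0
```

Call:
drive_effector(steps={"tx": [0, 0, 0], "ty": [0, 0, 0], "tz": [0, 0, 0], "rx": [0, 0, 0], "ry": [0, 0, 0], "rz": [0, 0, 0]}, aperture=27)

```text
clock: 6.25
eef_pos: [561.0, 233.3, 12.4]
eef_rot: [-3.142, -0.0, 3.024]
wrist_force: [-0.1, 0.4, 0.5]
finger_gap: 27.1
finger_force: 0.0
```

Call:
drive_effector(steps={"tx": [0, 0, 0, 0, 0], "ty": [0, 0, 0, 0, 0], "tz": [-0.02, -0.1, -0.196, -0.29, -0.29], "rx": [0, 0, 0, 0, 0], "ry": [0, 0, 0, 0, 0], "rz": [0, 0, 0, 0, 0]})

```text
clock: 6.75
eef_pos: [563.4, 234.2, 165.2]
eef_rot: [3.137, 0.01, 3.024]
wrist_force: [0.7, 0.2, -0.1]
finger_gap: 27.0
finger_force: 0.0
```

```bash
python3 -c "
from h import *;print(*go(492.5,-255,80,2.77))
im,d,K,T=cam('wrist'); C=cloud(K,T,d); print(seg(C,560.3,232.4,22,36,20))
np.savez('wp1.npz',im=im,d=d,K=K,T=T)"
```

```text
tool delta [  13.8 -494.5   82.7] [0.006 0.009 0.254]
(983, np.float64(30.9), array([558.2, 233.8]), np.float64(3.035), ((558.9617919921875, 233.5886993408203), (22.435901641845703, 36.601375579833984), 82.62152099609375))
```

To row units: -232 mm / 500 = -0.464, -184 mm / 500 = -0.368, 0.2 rad / 3.1416 = 0.0637.

Call:
drive_effector(steps={"tx": [0.004, 0.006, 0.01, 0.014, 0.018], "ty": [-0.08, -0.176, -0.272, -0.368, -0.464], "tz": [0, 0, 0, 0, 0], "rx": [0, 0, 0, 0, 0], "ry": [0, 0, 0, 0, 0], "rz": [0, 0.0159, 0.0318, 0.0477, 0.0637]}, aperture=46)

```text
clock: 7.3
eef_pos: [523.7, 2.3, 156.7]
eef_rot: [-3.141, -0.001, 2.822]
wrist_force: [1.8, -0.4, -0.6]
finger_gap: 45.8
finger_force: 0.0
```

Call:
drive_effector(steps={"tx": [0.096, 0.096, 0.1, 0.104, 0.108], "ty": [-0.056, -0.152, -0.248, -0.344, -0.44], "tz": [0, 0, 0, 0, 0], "rx": [0, 0, 0, 0, 0], "ry": [0, 0, 0, 0, 0], "rz": [0.0159, 0.0159, 0.0159, 0.0159, 0.0159]}, aperture=46)

```text
clock: 7.8
eef_pos: [403.4, -189.4, 157.0]
eef_rot: [3.141, -0.001, 2.774]
wrist_force: [1.2, 0.6, -0.7]
finger_gap: 46.2
finger_force: 0.0
```

```bash
python3 -c "from h import *;print(*go(492.5,-255,7,2.77))"
```

```text
tool delta [-106.9  -29.2  149.9] [ 0.    -0.001  0.004]
```

To row units: -107 mm / 500 = -0.214, -80 mm / 500 = -0.16.

Call:
drive_effector(steps={"tx": [-0.08, -0.16, -0.214, -0.214], "ty": [-0.024, -0.048, -0.058, -0.058], "tz": [0.04, 0.1, 0.16, 0.16], "rx": [0, 0, 0, 0], "ry": [0, 0, 0, 0], "rz": [0, 0, 0, 0]})

```text
clock: 8.2
eef_pos: [493.3, -253.6, 71.2]
eef_rot: [3.14, -0.009, 2.773]
wrist_force: [-0.3, 0.2, 0.0]
finger_gap: 46.3
finger_force: 0.0
```

```bash
python3 -c "
from h import *;print(*go(492.5,-255,7,2.77))
im,d,K,T=cam('wrist'); C=cloud(K,T,d); print(seg(C,492.5,-255,8,30,25))"
```

```text
tool delta [-0.4 -1.7 64.2] [ 0.002 -0.009  0.003]
(2078, np.float64(22.9), array([ 490.7, -255.5]), np.float64(2.778), ((491.9053955078125, -256.2867431640625), (25.57048797607422, 37.526954650878906), 71.55770874023438))
```

To row units: 69 mm / 500 = 0.138, 55 mm / 500 = 0.11.

Call:
drive_effector(steps={"tx": [0, 0, 0, 0], "ty": [-0.002, -0.002, -0.002, -0.002], "tz": [0.06, 0.11, 0.138, 0.138], "rx": [0, 0, 0, 0], "ry": [0, 0, 0, 0], "rz": [0, 0, 0, 0]})

```text
clock: 8.65
eef_pos: [493.1, -253.9, 8.1]
eef_rot: [3.141, -0.002, 2.774]
wrist_force: [0.4, -0.7, 1.2]
finger_gap: 46.5
finger_force: 0.0
```

Call:
drive_effector(steps={"tx": [0, 0, 0, 0], "ty": [0, 0, 0, 0], "tz": [0, 0, 0, 0], "rx": [0, 0, 0, 0], "ry": [0, 0, 0, 0], "rz": [0, 0, 0, 0]}, aperture=10, squeeze=6)

```text
clock: 9.05
eef_pos: [494.3, -254.8, 9.4]
eef_rot: [-3.141, 0.001, 2.774]
wrist_force: [-0.7, 0.8, 6.9]
finger_gap: 22.2
finger_force: 6.0
```

Call:
drive_effector(steps={"tx": [0, 0, 0, 0, 0], "ty": [0, 0, 0, 0, 0], "tz": [-0.03, -0.1, -0.196, -0.29, -0.29], "rx": [0, 0, 0, 0, 0], "ry": [0, 0, 0, 0, 0], "rz": [0, 0, 0, 0, 0]})

```text
clock: 9.55
eef_pos: [496.0, -255.8, 161.0]
eef_rot: [-3.14, 0.011, 2.774]
wrist_force: [-0.8, 0.5, 0.2]
finger_gap: 22.3
finger_force: 6.0
```

```bash
python3 -c "
from h import *;c,s=np.cos(-.118),np.sin(-.118)
for x,y in((-15,66),(-2,-47)): print(549+x*c-y*s,204.5+x*s+y*c)
print(*go(541.9,271.8,150,3.024))"
```

```text
541.8742481091138 271.8069361952357
541.4807693109344 158.062287202699
tool delta [147.  508.9   8.4] [-0.003  0.01  -0.25 ]
```

To row units: 224 mm / 500 = 0.448, 178 mm / 500 = 0.356.

Call:
drive_effector(steps={"tx": [0.02, 0.048, 0.076, 0.104, 0.132], "ty": [0.08, 0.172, 0.264, 0.356, 0.448], "tz": [0, 0, 0, 0, 0], "rx": [0, 0, 0, 0, 0], "ry": [0, 0, 0, 0, 0], "rz": [0, 0, 0, 0, 0]})

```text
clock: 10.05
eef_pos: [512.5, -20.0, 153.9]
eef_rot: [3.142, 0.0, 2.773]
wrist_force: [0.8, -1.2, -0.3]
finger_gap: 22.0
finger_force: 6.0
```

Call:
drive_effector(steps={"tx": [0.028, 0.056, 0.084, 0.112, 0.14], "ty": [0.092, 0.184, 0.276, 0.368, 0.46], "tz": [0, 0, 0, 0, 0], "rx": [0, 0, 0, 0, 0], "ry": [0, 0, 0, 0, 0], "rz": [-0.0159, -0.0318, -0.0477, -0.0637, -0.0796]})

```text
clock: 10.55
eef_pos: [529.8, 220.0, 153.9]
eef_rot: [3.142, 0.0, 3.026]
wrist_force: [1.1, -0.1, 0.3]
finger_gap: 22.2
finger_force: 6.0
```

Call:
drive_effector(steps={"tx": [0, 0, 0], "ty": [0.06, 0.11, 0.11], "tz": [0, 0, 0], "rx": [0, 0, 0], "ry": [0, 0, 0], "rz": [0, 0, 0]})

```text
clock: 10.85
eef_pos: [536.2, 275.0, 153.3]
eef_rot: [3.141, -0.0, 3.027]
wrist_force: [0.0, -0.6, -0.4]
finger_gap: 22.4
finger_force: 6.0
```

```bash
python3 -c "
from h import *;print(*go(541.9,271.8,13,3.024))"
```

```text
tool delta [ -6.1  -2.5 140.3] [ 0.    -0.     0.003]
```

To row units: 125 mm / 500 = 0.25, 115 mm / 500 = 0.23.

Call:
drive_effector(steps={"tx": [-0.012, -0.012, -0.012, -0.012, -0.012], "ty": [0, 0, 0, 0, 0], "tz": [0.04, 0.11, 0.18, 0.23, 0.25], "rx": [0, 0, 0, 0, 0], "ry": [0, 0, 0, 0, 0], "rz": [0, 0, 0, 0, 0]})

```text
clock: 11.35
eef_pos: [541.5, 270.5, 26.2]
eef_rot: [-3.14, -0.003, 3.023]
wrist_force: [0.3, -0.2, -0.1]
finger_gap: 22.3
finger_force: 6.0
```

Call:
drive_effector(steps={"tx": [0, 0, 0], "ty": [0, 0, 0], "tz": [0.008, 0.016, 0.016], "rx": [0, 0, 0], "ry": [0, 0, 0], "rz": [0, 0, 0]})

```text
clock: 11.65
eef_pos: [543.0, 271.9, 21.3]
eef_rot: [3.141, 0.001, 3.024]
wrist_force: [-0.0, 0.2, 0.4]
finger_gap: 22.0
finger_force: 6.0
```

To row units: 4 mm / 500 = 0.008, 2 mm / 500 = 0.004.

Call:
drive_effector(steps={"tx": [0, 0, 0], "ty": [0, 0, 0], "tz": [0.004, 0.008, 0.008], "rx": [0, 0, 0], "ry": [0, 0, 0], "rz": [0, 0, 0]})

```text
clock: 11.95
eef_pos: [543.0, 272.0, 17.0]
eef_rot: [3.141, 0.001, 3.024]
wrist_force: [1.3, -0.4, 2.7]
finger_gap: 22.1
finger_force: 6.0
```

Call:
drive_effector(steps={"tx": [0, 0], "ty": [0, 0], "tz": [0.004, 0.004], "rx": [0, 0], "ry": [0, 0], "rz": [0, 0]})

```text
clock: 12.15
eef_pos: [543.2, 272.0, 15.2]
eef_rot: [3.141, 0.001, 3.024]
wrist_force: [1.0, 0.0, 4.2]
finger_gap: 21.8
finger_force: 6.0
```

Call:
drive_effector(steps={"tx": [0, 0, 0], "ty": [0, 0, 0], "tz": [0, 0, 0], "rx": [0, 0, 0], "ry": [0, 0, 0], "rz": [0, 0, 0]}, aperture=27)

```text
clock: 12.45
eef_pos: [542.5, 271.8, 14.3]
eef_rot: [-3.141, -0.0, 3.024]
wrist_force: [0.6, 0.6, -0.4]
finger_gap: 27.3
finger_force: 0.0
```

Call:
drive_effector(steps={"tx": [0, 0, 0, 0, 0], "ty": [0, 0, 0, 0, 0], "tz": [-0.02, -0.1, -0.196, -0.29, -0.29], "rx": [0, 0, 0, 0, 0], "ry": [0, 0, 0, 0, 0], "rz": [0, 0, 0, 0, 0]})

```text
clock: 12.95
eef_pos: [544.9, 272.9, 167.2]
eef_rot: [3.136, 0.01, 3.024]
wrist_force: [0.5, 0.5, 0.2]
finger_gap: 26.9
finger_force: 0.0
```

```bash
python3 -c "
from h import *;print(*go(506,-159,160,3.024))
im,d,K,T=cam('wrist'); C=cloud(K,T,d); print(seg(C,541.9,271.8,22,36,20),seg(C,559,233.5,22,36,20))"
```

```text
tool delta [ -12.1 -433.5    4.9] [ 0.006  0.01  -0.   ]
(1011, np.float64(30.9), array([540.3, 272.2]), np.float64(3.033), ((541.0435791015625, 271.95904541015625), (22.01810073852539, 37.29458999633789), 83.78742218017578)) (954, np.float64(30.9), array([557.7, 233.8]), np.float64(3.093), ((558.8067016601562, 233.2749786376953), (22.12883949279785, 36.711708068847656), 85.22174072265625))
```

Both glands are in place. Now the nipple: keep the yaw, go to z≈100 and measure again.

To row units: -232 mm / 500 = -0.464, -184 mm / 500 = -0.368.

Call:
drive_effector(steps={"tx": [-0.002, -0.004, -0.008, -0.012, -0.014], "ty": [-0.08, -0.176, -0.272, -0.368, -0.464], "tz": [0, 0, 0, 0, 0], "rx": [0, 0, 0, 0, 0], "ry": [0, 0, 0, 0, 0], "rz": [0, 0, 0, 0, 0]}, aperture=46)

```text
clock: 13.5
eef_pos: [521.4, 38.9, 158.7]
eef_rot: [-3.141, -0.001, 3.024]
wrist_force: [1.3, 0.4, -0.0]
finger_gap: 46.1
finger_force: 0.0
```

Call:
drive_effector(steps={"tx": [-0.002, -0.004, -0.008, -0.01, -0.01], "ty": [-0.092, -0.184, -0.28, -0.36, -0.402], "tz": [0, 0, 0, 0.04, 0.1], "rx": [0, 0, 0, 0, 0], "ry": [0, 0, 0, 0, 0], "rz": [0, 0, 0, 0, 0]})

```text
clock: 14.0
eef_pos: [503.4, -162.5, 109.4]
eef_rot: [-3.141, 0.002, 3.022]
wrist_force: [1.0, 0.8, -0.6]
finger_gap: 46.0
finger_force: 0.0
```

Call:
drive_effector(steps={"tx": [0, 0], "ty": [0, 0], "tz": [0, 0], "rx": [0, 0], "ry": [0, 0], "rz": [0, 0]})

```text
clock: 14.2
eef_pos: [503.3, -159.1, 109.2]
eef_rot: [3.141, -0.002, 3.023]
wrist_force: [-0.0, 1.0, 0.4]
finger_gap: 46.3
finger_force: 0.0
```

```bash
python3 -c "
from h import *
im,d,K,T=cam('wrist'); C=cloud(K,T,d); print(seg(C,506,-159,38,52,25),seg(C,506,-159,16,52,25)); print(*go(506,-159,33,3.024))"
```

```text
(603, np.float64(45.1), array([ 505.6, -158.9]), np.float64(3.066), ((505.9767150878906, -158.93190002441406), (21.596923828125, 21.385522842407227), 17.188438415527344)) (1465, np.float64(44.8), array([ 503.7, -158.8]), np.float64(2.902), ((504.0618896484375, -158.09841918945312), (27.12770652770996, 26.060760498046875), 64.88848876953125))
tool delta [-2.1  0.  77. ] [0. 0. 0.]
```

To row units: 75 mm / 500 = 0.15, 60 mm / 500 = 0.12.

Call:
drive_effector(steps={"tx": [-0.004, -0.004, -0.004, -0.004], "ty": [0, 0, 0, 0], "tz": [0.06, 0.12, 0.15, 0.15], "rx": [0, 0, 0, 0], "ry": [0, 0, 0, 0], "rz": [0, 0, 0, 0]})

```text
clock: 14.65
eef_pos: [505.4, -158.3, 33.8]
eef_rot: [3.141, -0.002, 3.025]
wrist_force: [0.0, 0.1, 0.5]
finger_gap: 45.8
finger_force: 0.0
```

Call:
drive_effector(steps={"tx": [0, 0, 0, 0], "ty": [0, 0, 0, 0], "tz": [0, 0, 0, 0], "rx": [0, 0, 0, 0], "ry": [0, 0, 0, 0], "rz": [0, 0, 0, 0]}, aperture=8, squeeze=15)

```text
clock: 15.05
eef_pos: [506.1, -159.8, 35.3]
eef_rot: [-3.141, 0.001, 3.024]
wrist_force: [0.1, 0.4, 4.5]
finger_gap: 19.7
finger_force: 15.0
```

Call:
drive_effector(steps={"tx": [0, 0, 0, 0, 0], "ty": [0, 0, 0, 0, 0], "tz": [-0.03, -0.1, -0.196, -0.256, -0.256], "rx": [0, 0, 0, 0, 0], "ry": [0, 0, 0, 0, 0], "rz": [0, 0, 0, 0, 0]})

```text
clock: 15.55
eef_pos: [507.2, -160.4, 167.0]
eef_rot: [-3.14, 0.007, 3.024]
wrist_force: [-0.3, -0.7, -1.0]
finger_gap: 19.6
finger_force: 15.0
```

```bash
python3 -c "
from h import *;print(*go(541.5,158,160,3.024))
im,d,K,T=cam('wrist'); save('wn.png',im)"
```

```text
tool delta [  3.5 320.2   6.4] [-0.002  0.007 -0.   ]
```

The rows are not in the units I measure in: shifts go in shares of 500 mm and turns go in shares of pi rad. I convert before sending: 232 mm / 500 = 0.464, 184 mm / 500 = 0.368.

Call:
drive_effector(steps={"tx": [0, 0.002, 0.004, 0.004, 0.006], "ty": [0.08, 0.176, 0.272, 0.368, 0.464], "tz": [0, 0, 0, 0, 0], "rx": [0, 0, 0, 0, 0], "ry": [0, 0, 0, 0, 0], "rz": [0, 0, 0, 0, 0]})

```text
clock: 16.1
eef_pos: [529.2, 72.8, 160.9]
eef_rot: [-3.141, -0.002, 3.024]
wrist_force: [1.3, 0.1, -1.6]
finger_gap: 19.8
finger_force: 15.0
```

Call:
drive_effector(steps={"tx": [0, 0, 0, 0, 0], "ty": [0.09, 0.16, 0.178, 0.178, 0.178], "tz": [0, 0, 0, 0, 0], "rx": [0, 0, 0, 0, 0], "ry": [0, 0, 0, 0, 0], "rz": [0, 0, 0, 0, 0]})

```text
clock: 16.6
eef_pos: [540.1, 158.4, 161.5]
eef_rot: [-3.141, -0.001, 3.023]
wrist_force: [-0.0, 0.0, -0.6]
finger_gap: 19.8
finger_force: 15.0
```

```bash
python3 -c "
from h import *;print(*go(541.5,158,43,3.024))"
```

```text
tool delta [-1.600e+00 -1.000e-01  1.185e+02] [-0.001 -0.001 -0.001]
```

To row units: 112 mm / 500 = 0.224, 106 mm / 500 = 0.212.

Call:
drive_effector(steps={"tx": [-0.002, -0.002, -0.002, -0.002, -0.002], "ty": [0, 0, 0, 0, 0], "tz": [0.05, 0.12, 0.18, 0.212, 0.224], "rx": [0, 0, 0, 0, 0], "ry": [0, 0, 0, 0, 0], "rz": [0, 0, 0, 0, 0]})

```text
clock: 17.1
eef_pos: [540.6, 157.5, 48.6]
eef_rot: [-3.14, -0.003, 3.022]
wrist_force: [0.1, -0.4, -0.5]
finger_gap: 19.4
finger_force: 15.0
```

Call:
drive_effector(steps={"tx": [0, 0, 0, 0], "ty": [0, 0, 0, 0], "tz": [0.004, 0.008, 0.012, 0.012], "rx": [0, 0, 0, 0], "ry": [0, 0, 0, 0], "rz": [0, 0, 0, 0]})

```text
clock: 17.5
eef_pos: [541.6, 159.2, 44.9]
eef_rot: [3.141, 0.001, 3.024]
wrist_force: [0.3, -0.5, 0.1]
finger_gap: 19.7
finger_force: 15.0
```

To row units: 2 mm / 500 = 0.004, 1 mm / 500 = 0.002.

Call:
drive_effector(steps={"tx": [0, 0, 0], "ty": [0, 0, 0], "tz": [0.002, 0.004, 0.004], "rx": [0, 0, 0], "ry": [0, 0, 0], "rz": [0, 0, 0]})

```text
clock: 17.8
eef_pos: [542.0, 159.4, 43.2]
eef_rot: [3.141, 0.002, 3.024]
wrist_force: [-0.8, -0.8, 5.6]
finger_gap: 19.5
finger_force: 15.0
```

Call:
drive_effector(steps={"tx": [0, 0], "ty": [0, 0], "tz": [0.001, 0.002], "rx": [0, 0], "ry": [0, 0], "rz": [0, 0]})

```text
clock: 18.0
eef_pos: [542.4, 159.5, 43.0]
eef_rot: [3.141, 0.003, 3.024]
wrist_force: [-1.4, 0.4, 14.1]
finger_gap: 19.9
finger_force: 15.0
```

Call:
drive_effector(steps={"tx": [0, 0, 0], "ty": [0, 0, 0], "tz": [0, 0, 0], "rx": [0, 0, 0], "ry": [0, 0, 0], "rz": [0, 0, 0]}, aperture=30)

```text
clock: 18.3
eef_pos: [541.3, 159.2, 41.3]
eef_rot: [-3.142, -0.0, 3.024]
wrist_force: [0.1, 0.9, 0.0]
finger_gap: 29.8
finger_force: 0.0
```

Call:
drive_effector(steps={"tx": [0, 0, 0, 0, 0], "ty": [0, 0, 0, 0, 0], "tz": [-0.02, -0.1, -0.196, -0.29, -0.32], "rx": [0, 0, 0, 0, 0], "ry": [0, 0, 0, 0, 0], "rz": [0, 0, 0, 0, 0]})

```text
clock: 18.8
eef_pos: [542.6, 159.5, 207.4]
eef_rot: [3.139, 0.007, 3.024]
wrist_force: [1.2, 0.2, -0.2]
finger_gap: 29.7
finger_force: 0.0
```

Call:
drive_effector(steps={"tx": [0, 0], "ty": [0, 0], "tz": [0, 0], "rx": [0, 0], "ry": [0, 0], "rz": [0, 0]})

```text
clock: 19.0
eef_pos: [541.0, 159.2, 200.7]
eef_rot: [-3.141, -0.001, 3.024]
wrist_force: [0.2, 0.9, -1.0]
finger_gap: 29.8
finger_force: 0.0
```

```bash
python3 - <<'E'
from h import *
im,d,K,T=cam('wrist'); C=cloud(K,T,d); save('wt2.png',im)
print(seg(C,541.5,158,46,57,25))
m=(C[...,2]>105)&(C[...,2]<140)&(C[...,0]<500)&(C[...,0]>420)&(im.astype(int).sum(2)<120); q=C[m]; print("sleeve",len(q),np.median(q,0).round(1),np.percentile(q,[2,50,98],axis=0).round(1).tolist())
m=(abs(C[...,2]-50)<4)&(C[...,0]>440)&(C[...,0]<660)&(C[...,1]>80)&(C[...,1]<330); m[330:]=False
print("rim",m.sum(),cv2.minAreaRect(C[m][:,:2].astype(np.float32)))
E
```

```text
(334, np.float64(53.1), array([541.2, 160.1]), np.float64(3.039), ((541.4550170898438, 160.09011840820312), (20.79123878479004, 21.7474422454834), 83.77241516113281))
sleeve 4299 [466.5 209.6 124.4] [[455.9, 166.5, 119.9], [466.5, 209.6, 124.4], [478.5, 261.3, 126.9]]
rim 7614 ((548.8932495117188, 204.38436889648438), (204.23435974121094, 144.0578155517578), 83.28846740722656)
```

View pics/wt2.png

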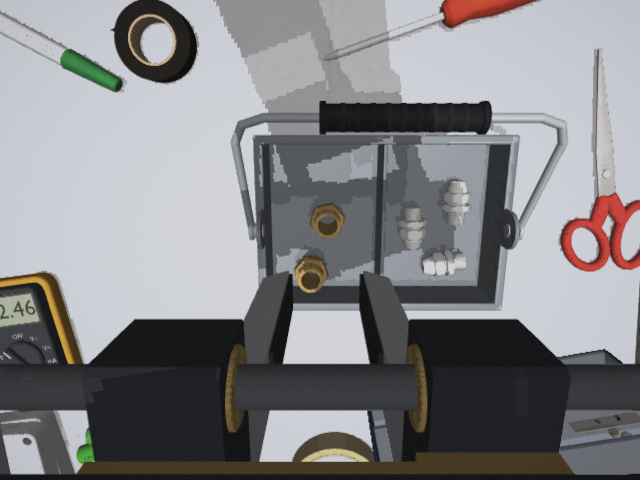

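All fittings are in the right bays: nipples at (327,220) and (311,272), glands at (411,228), (456,202) and (443,262). Next is the sleeve. I grip about 8 mm towards the heavier nipple side, closing along tray x.

To row units: 55 mm / 500 = 0.11, 40 mm / 500 = 0.08, 0.7 rad / 3.1416 = 0.2228.

Call:
drive_effector(steps={"tx": [0, 0.02, 0.05, 0.08, 0.11], "ty": [0, 0, 0.02, 0.05, 0.08], "tz": [0, 0, 0, 0, 0], "rx": [0, 0, 0, 0, 0], "ry": [0, 0, 0, 0, 0], "rz": [0.0446, 0.0891, 0.1337, 0.1783, 0.2228]}, aperture=60, squeeze=6)

```text
clock: 19.55
eef_pos: [490.4, 205.6, 199.7]
eef_rot: [-3.139, -0.001, 2.318]
wrist_force: [0.7, 0.7, -0.6]
finger_gap: 59.8
finger_force: 0.0
```

Call:
drive_effector(steps={"tx": [0, 0, 0, 0, 0], "ty": [0, 0, 0, 0, 0], "tz": [0, 0, 0, 0, 0], "rx": [0, 0, 0, 0, 0], "ry": [0, 0, 0, 0, 0], "rz": [0.0446, 0.0891, 0.1337, 0.1783, 0.2228]})

```text
clock: 20.05
eef_pos: [490.9, 205.2, 199.7]
eef_rot: [-3.139, 0.001, 1.618]
wrist_force: [0.2, -0.4, -0.3]
finger_gap: 60.2
finger_force: 0.0
```

Call:
drive_effector(steps={"tx": [0, 0, 0], "ty": [0, 0, 0], "tz": [0, 0, 0], "rx": [0, 0, 0], "ry": [0, 0, 0], "rz": [0.0446, 0.0544, 0.0544]})

```text
clock: 20.35
eef_pos: [491.0, 205.2, 199.9]
eef_rot: [-3.139, 0.001, 1.452]
wrist_force: [0.4, -0.2, 0.2]
finger_gap: 59.5
finger_force: 0.0
```

```bash
python3 - <<'E'
from h import *
print(*go(466.3,206.3,99,1.453))
S=np.load("scene0.npz");C=cloud(S["K"],S["T"],S["d"]);im=S["im"].astype(int)
m=(im[...,2]>im[...,0]+25)&(C[...,2]>20); m[190:]=False; m[:,:250]=False; m[:,380:]=False
print("cabinet",np.percentile(C[m],[1,99],axis=0).round(0).tolist())
E
```

```text
tool delta [ -1.7 -24.4 101. ] [-0.002  0.001 -0.001]
cabinet [[712.0, 179.0, 168.0], [867.0, 418.0, 177.0]]
```

To row units: 101 mm / 500 = 0.202, 92 mm / 500 = 0.184.

Call:
drive_effector(steps={"tx": [-0.004, -0.004, -0.004, -0.004, -0.004], "ty": [-0.048, -0.048, -0.048, -0.048, -0.048], "tz": [0.02, 0.08, 0.14, 0.184, 0.202], "rx": [0, 0, 0, 0, 0], "ry": [0, 0, 0, 0, 0], "rz": [0, 0, 0, 0, 0]})

```text
clock: 20.85
eef_pos: [466.1, 205.8, 97.7]
eef_rot: [-3.138, 0.002, 1.454]
wrist_force: [0.4, -0.0, 0.9]
finger_gap: 60.1
finger_force: 0.0
```

Call:
drive_effector(steps={"tx": [0, 0], "ty": [0, 0], "tz": [0, 0], "rx": [0, 0], "ry": [0, 0], "rz": [0, 0]})

```text
clock: 21.05
eef_pos: [467.7, 206.4, 101.1]
eef_rot: [3.141, -0.0, 1.453]
wrist_force: [-0.4, 0.1, 0.1]
finger_gap: 60.0
finger_force: 0.0
```

Call:
drive_effector(steps={"tx": [0, 0, 0, 0, 0], "ty": [0, 0, 0, 0, 0], "tz": [0, 0, 0, 0, 0], "rx": [0, 0, 0, 0, 0], "ry": [0, 0, 0, 0, 0], "rz": [0, 0, 0, 0, 0]}, aperture=5, squeeze=10)

```text
clock: 21.55
eef_pos: [467.4, 206.3, 100.6]
eef_rot: [3.141, -0.0, 1.453]
wrist_force: [0.1, 0.8, 0.3]
finger_gap: 23.4
finger_force: 0.0
```

Call:
drive_effector(steps={"tx": [0, 0, 0], "ty": [0, 0, 0], "tz": [0, 0, 0], "rx": [0, 0, 0], "ry": [0, 0, 0], "rz": [0, 0, 0]}, aperture=5, squeeze=25)

```text
clock: 21.85
eef_pos: [467.4, 206.3, 100.4]
eef_rot: [3.142, 0.0, 1.453]
wrist_force: [0.3, -0.4, -0.1]
finger_gap: 16.3
finger_force: 25.0
```

```bash
python3 -c "
from h import *
im,d,K,T=cam('side');save('s1.png',im[130:270,240:440],3)"
```

```text
(no output)
```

View pics/s1.png

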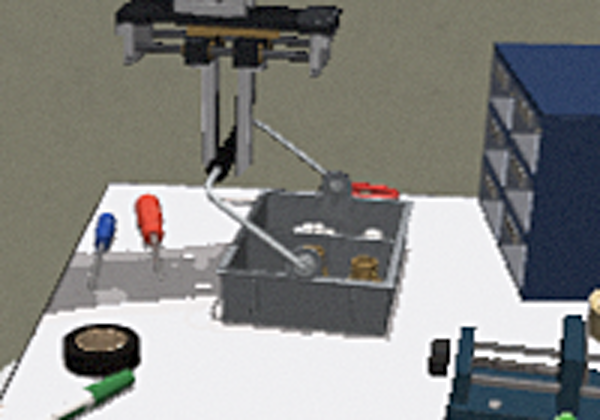

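The side view crop shows both fingers straddling the sleeve at about (222,150), with the tray flat. Now I swing the handle along the arc.

To row units: -25 mm / 500 = -0.05, -20 mm / 500 = -0.04.

Call:
drive_effector(steps={"tx": [0, 0, 0, 0, 0], "ty": [0.008, 0.016, 0.027, 0.038, 0.05], "tz": [-0.01, -0.02, -0.031, -0.04, -0.05], "rx": [0, 0, 0, 0, 0], "ry": [0, 0, 0, 0, 0], "rz": [0, 0, 0, 0, 0]})

```text
clock: 22.4
eef_pos: [492.8, 203.2, 126.0]
eef_rot: [3.141, -0.0, 1.453]
wrist_force: [1.4, 0.4, -4.5]
finger_gap: 16.1
finger_force: 25.0
```

```bash
python3 -c "
from h import *
im,d,K,T=cam('wrist')"
```

Call:
drive_effector(steps={"tx": [0, 0, 0, 0, 0], "ty": [0.013, 0.027, 0.04, 0.054, 0.068], "tz": [-0.008, -0.015, -0.02, -0.025, -0.029], "rx": [0, 0, 0, 0, 0], "ry": [0, 0, 0, 0, 0], "rz": [0, 0, 0, 0, 0]})

```text
clock: 22.95
eef_pos: [526.9, 199.2, 140.9]
eef_rot: [3.14, -0.0, 1.453]
wrist_force: [-2.3, -1.0, 4.5]
finger_gap: 16.2
finger_force: 25.0
```

To row units: 22 mm / 500 = 0.044, -2.4 mm / 500 = -0.0048.

Call:
drive_effector(steps={"tx": [0, 0, 0, 0, 0], "ty": [0.012, 0.024, 0.034, 0.044, 0.044], "tz": [-0.002, -0.0034, -0.0044, -0.0048, -0.0048], "rx": [0, 0, 0, 0, 0], "ry": [0, 0, 0, 0, 0], "rz": [0, 0, 0, 0, 0]})

```text
clock: 23.45
eef_pos: [549.4, 196.5, 143.4]
eef_rot: [3.139, -0.001, 1.452]
wrist_force: [0.6, -0.4, 7.0]
finger_gap: 16.5
finger_force: 25.0
```

```bash
python3 -c "
from h import *
im,d,K,T=cam('side');save('s2.png',im[130:270,240:440],3);C=cloud(K,T,d)
m=(abs(C[...,2]-50)<5)&(C[...,0]>440)&(C[...,0]<660)&(C[...,1]>80)&(C[...,1]<330)
print(m.sum(),cv2.minAreaRect(C[m][:,:2].astype(np.float32)))
s=manip.read_state();p=s['eef_pos']+[0,0,18.8]-np.array([548.9,204.4,60]);print(p.round(1),'tray x',p@[.993,-.117,0],'y',p@[.117,.993,0])"
```

```text
528 ((548.8228759765625, 203.22177124023438), (209.21719360351562, 143.94015502929688), 83.39492797851562)
[  0.4  -7.8 102.2] tray x 1.2937549650983176 y -7.73788318138325
```

View pics/s2.png

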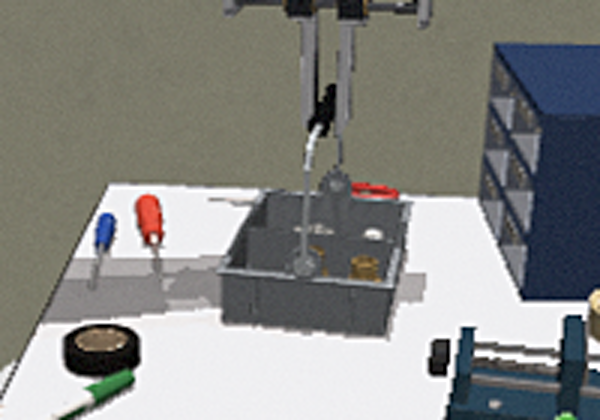

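The handle is upright above the pivot at about (305,190) in the crop, and the tray has not moved. Now I firm the grip and lift straight up.

Call:
drive_effector(steps={"tx": [0, 0, 0], "ty": [0, 0, 0], "tz": [0, 0, 0], "rx": [0, 0, 0], "ry": [0, 0, 0], "rz": [0, 0, 0]}, aperture=5, squeeze=50)

```text
clock: 23.8
eef_pos: [549.1, 196.6, 143.4]
eef_rot: [3.139, -0.001, 1.453]
wrist_force: [0.5, -1.1, 5.4]
finger_gap: 16.2
finger_force: 50.0
```

Call:
drive_effector(steps={"tx": [0, 0, 0, 0, 0], "ty": [0, 0, 0, 0, 0], "tz": [-0.004, -0.01, -0.018, -0.028, -0.04], "rx": [0, 0, 0, 0, 0], "ry": [0, 0, 0, 0, 0], "rz": [0, 0, 0, 0, 0]})

```text
clock: 24.3
eef_pos: [547.7, 196.7, 162.5]
eef_rot: [-3.141, 0.0, 1.453]
wrist_force: [0.6, -0.3, -8.1]
finger_gap: 15.6
finger_force: 50.0
```

Call:
drive_effector(steps={"tx": [0, 0, 0, 0, 0], "ty": [0, 0, 0, 0, 0], "tz": [-0.012, -0.024, -0.036, -0.048, -0.06], "rx": [0, 0, 0, 0, 0], "ry": [0, 0, 0, 0, 0], "rz": [0, 0, 0, 0, 0]})

```text
clock: 24.8
eef_pos: [547.8, 196.7, 192.9]
eef_rot: [3.142, 0.0, 1.453]
wrist_force: [0.1, 0.1, -7.7]
finger_gap: 15.7
finger_force: 50.0
```

Call:
drive_effector(steps={"tx": [0, 0, 0, 0, 0], "ty": [0, 0, 0, 0, 0], "tz": [-0.012, -0.024, -0.036, -0.048, -0.06], "rx": [0, 0, 0, 0, 0], "ry": [0, 0, 0, 0, 0], "rz": [0, 0, 0, 0, 0]})

```text
clock: 25.3
eef_pos: [547.8, 196.7, 222.8]
eef_rot: [-3.142, 0.0, 1.453]
wrist_force: [0.2, -0.8, -8.6]
finger_gap: 15.7
finger_force: 50.0
```

Call:
drive_effector(steps={"tx": [0, 0, 0, 0, 0], "ty": [0, 0, 0, 0, 0], "tz": [-0.012, -0.024, -0.036, -0.048, -0.058], "rx": [0, 0, 0, 0, 0], "ry": [0, 0, 0, 0, 0], "rz": [0, 0, 0, 0, 0]})

```text
clock: 25.8
eef_pos: [547.9, 196.7, 251.9]
eef_rot: [3.141, -0.0, 1.453]
wrist_force: [-0.2, 0.3, -8.2]
finger_gap: 15.7
finger_force: 50.0
```

Call:
drive_effector(steps={"tx": [0, 0, 0, 0, 0], "ty": [0, 0, 0, 0, 0], "tz": [-0.008, -0.014, -0.018, -0.02, -0.02], "rx": [0, 0, 0, 0, 0], "ry": [0, 0, 0, 0, 0], "rz": [0, 0, 0, 0, 0]})

```text
clock: 26.3
eef_pos: [547.8, 196.7, 261.3]
eef_rot: [-3.142, 0.0, 1.453]
wrist_force: [-0.1, -0.6, -9.1]
finger_gap: 16.1
finger_force: 50.0
```

Call:
drive_effector(steps={"tx": [0, 0, 0, 0, 0], "ty": [0, 0, 0, 0, 0], "tz": [0, 0, 0, 0, 0], "rx": [0, 0, 0, 0, 0], "ry": [0, 0, 0, 0, 0], "rz": [0, 0, 0, 0, 0]})

```text
clock: 26.8
eef_pos: [547.8, 196.7, 261.3]
eef_rot: [-3.142, 0.0, 1.453]
wrist_force: [-0.4, -0.2, -8.3]
finger_gap: 15.9
finger_force: 50.0
```

Call:
drive_effector(steps={"tx": [0, 0, 0, 0, 0], "ty": [0, 0, 0, 0, 0], "tz": [0, 0, 0, 0, 0], "rx": [0, 0, 0, 0, 0], "ry": [0, 0, 0, 0, 0], "rz": [0, 0, 0, 0, 0]})

```text
clock: 27.3
eef_pos: [547.8, 196.7, 261.4]
eef_rot: [3.142, 0.0, 1.453]
wrist_force: [0.5, -0.1, -8.7]
finger_gap: 15.8
finger_force: 50.0
```

```bash
python3 -c "
from h import *
for k in range(2):
    im,d,K,T=cam('side');C=cloud(K,T,d)
    m=(C[...,2]>158)&(C[...,2]<185)&(C[...,0]>440)&(C[...,0]<660)&(C[...,1]>70)&(C[...,1]<330)
    g=C[m]; print(m.sum())
    # top-rim plane from rim band
    for n,sel in (('-y wall',abs((g[:,:2]-[549,204])@[.117,.993]+97)<6),('+y',abs((g[:,:2]-[549,204])@[.117,.993]-97)<6),('-x',abs((g[:,:2]-[549,204])@[.993,-.117]+67)<6),('+x',abs((g[:,:2]-[549,204])@[.993,-.117]-67)<6)):
        if sel.sum()>5: print(n,sel.sum(),np.percentile(g[sel,2],[50,80,95]).round(1))
save('s3.png',im[30:270,200:460],3)"
```

```text
930
-y wall 280 [164.6 169.2 180.7]
+y 234 [164.7 171.7 181.2]
-x 131 [165.3 168.9 169.7]
+x 58 [163.8 164.2 164.8]
921
-y wall 277 [164.8 169.3 181.3]
+y 235 [164.8 173.1 182. ]
-x 122 [165.4 168.9 169.7]
+x 57 [163.5 164.2 164.9]
```

View pics/s3.png

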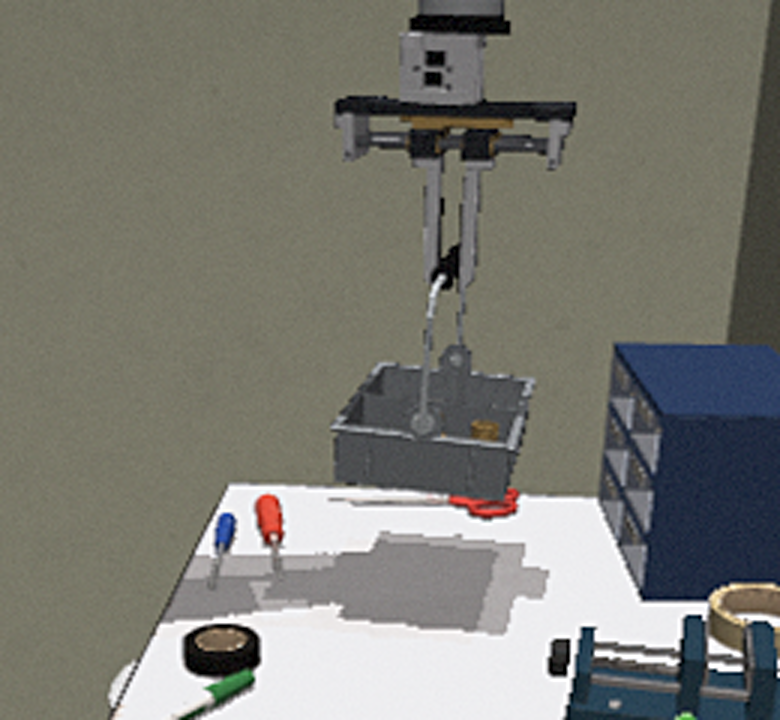

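The tray hangs free with its rim at about 167 mm, so the underside is about 117 mm up. Tilt is about 0.035 rad and two pictures in a row agree, so it is steady.

```bash
python3 -c "
from cell import manip
print(manip.sign_off())"
```

```text
the job is handed in; nothing more can be done
None
```

The loose nipple and both glands are in their matching bays, and the tray is held by its grip about 12 cm up, with about 2° of tilt and steady; I handed the job in at about 27 s of the 72 s, and no verdict came back.

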